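Index the portioning funnel to the next jar

TASK

The portioning funnel is parked over its drip cup, its swing arm locked by a spring pin in the middle hole of the index plate. Without forcing anything, hook a fingertip through the pin's pull ring (do not pinch it), lift the pin, swing the arm just one hole to the side where the open, empty jar stands, and let the pin drop fully home so that the funnel is locked over that jar. Leave the jars, the lids and the bowl where they are.

Things in the scene. Friction and masses are not known exactly. Their poses are not given: they have to be found in the camera images.
- stand: Fixed funnel stand: white base board 410 x 290 x 8 mm, a steel column, and a fan-shaped index plate 10 mm thick, its top 115 mm above the table. Origin: on the column's axis (pivot of the swing arm), at table height. x points out along the board to the drip cup, 280 mm away; y to the left of that; z up. Five 13 mm holes lie 130 mm from the pivot, 20 degrees apart, the middle one on x.
- swing_arm (a joint): Angle of the swing arm about the column, rad: 0 in the middle hole (start), positive towards the stand's +y; next holes at +0.349 and -0.349, outer ones at +-0.698. Light friction (about 2 N at the ring); stays where left. The pin has 0.012 rad of play in a hole. The arm is a flat bar 32 mm wide, top 132 mm above the table; its hub on the column is 60 mm wide, 159 mm high.
- index_pin (a joint): Lift of the spring pin, m: 0 fully home; clear of the plate above 0.010; stop at 0.030. The pin is upright, 10 mm thick with a round nose, in a sleeve on the swing arm 130 mm from the pivot. Weight and spring push it down with about 6 N when home, 10 N at the stop. Let go between holes it rests on the plate at 0.010 and drops when it comes over a hole.
- pull_ring: Round steel ring fixed on the pin's top, goes up and round with it: opening 48 mm, outside 60 mm, bar 6 mm. Origin: centre of the opening, 192 mm above the table when home, 144 mm from the pivot. Its x runs through the opening, away from the pivot and 30 degrees down; y level, across the arm; z in the ring's plane to its top, which leans outwards. It does not swivel. Free space before and behind it.
- spout (a point): Lower end of the funnel's spout, 88 mm above the table, on the swing arm 280 mm from the pivot. The steel funnel above it is 124 mm wide at the rim, which is 205 mm high; the rim's near edge is 74 mm farther out than the ring's centre.
- jar_open: The open, empty glass jar, 64 mm wide, 66 mm high, no lid, loose, standing in a low locating rim on the base board, one hole (20 degrees) to the left or right of the drip cup, 280 mm from the pivot. Origin: centre of its underside. Not to be moved.
- jar_done: A finished jar, filled and closed with a metal screw lid, 66 mm wide, 70 mm high, loose, in the locating rim on the other side of the drip cup. Origin: centre of its underside. Not to be moved.
- lids: Two spare jar lids lying one on the other on the table, 70 mm wide, 33 mm high together, loose. Origin: centre of the underside. Not to be moved.
- bowl: Steel mixing bowl on the table, 170 mm wide, 75 mm high, loose. Origin: centre of its underside. Not to be moved.

How it is judged:
By the outcome, as a careful person would: the job done as asked, in the order asked, and still so for the second after the job is handed in, with the robot touching nothing.
It also fails if it takes over 48 s, if anything falls off the work surface, if the arm or the gripper's body presses on something with over 40 N, if the wrist force passes 120 N, or if a joint passes its speed limit or range.

ROBOT

A 6-joint arm with a two-finger parallel gripper is mounted at the origin on the work surface. World frame = base frame: x ahead of the robot, y to its left, z up, the work surface at z = 0. Lengths are in m, angles in rad, forces in N, time in s.
With the tool pointing down it reaches from about 0.325 to 0.775 m from the base axis. Payload 5.5 kg.
Tool frame: the origin (TCP) lies at the very end of the fingers, on their centre line; the grasp point (between the pads) lies 19 mm behind it (manip.grasp_offset is the distance from the TCP to the grasp point, in m); z points along the fingers, y is the direction in which the jaws open and shut (so a half turn about z gives the same grasp; the last joint's range is limited). The gripper opens to 88 mm and grips with 3 to 60 N. Pads are 20 mm wide; open, the fingers measure 115 mm over their backs; the gripper's body (75 mm by 178 mm) begins 61 mm behind the grasp point.
Start: joints at [1.175, 0.091, 1.231, -0, 1.82, -0.057], TCP at [0.199, 0.566, 0.223] pointing down, gripper open.
Joint ranges: [-2.87, 2.87], [-0.86, 2.18], [0.17, 2.46], [-1.51, 4.65], [0.06, 2.69], [-2.65, 2.65]. Speed limits (rad/s): [2.57, 2.57, 3.01, 3.14, 3.14, 3.14].

INTERFACE

Orientations are given as a unit quaternion [x, y, z, w].
In Python, from workcell import manip gives the robot as it stands.
- The arm moves only by the tool arm_command, never from a script. Its argument "targets" is a list of rows, each an object of numbers: "dx", "dy", "dz": the shift along the tool's x, y, z in m; "spin": the turn about the tool's z in degrees; "claw": the finger opening in m, from 0 to 0.0878. A call has exactly 5 rows; each row is the pose to reach, as a shift and turn from the pose commanded when the call began, along the tool's axes at that moment; what a row does not reach only later rows make up. A row lasts 1/12 s, in which the tool goes at most 41.7 mm and 7.16 degrees, less where a joint would pass 70% of its speed; a pose out of reach is approached as far as the arm can. A call with a gripper value outside its range is refused whole. The fingers move at their own pace and stop on an object; "grip_force" is the grip in N (left out, the last holds). Time passes only in rows, so rows that repeat a pose let the fingers close, or fill a call up. It gives the time, the measured TCP pose, the force and the opening at its end, in the units of the state.
- manip.state(): the state, without advancing time (a new reading comes with each control period).
- manip.capture(name): name is "scene" or "top" or "wrist"; returns a dict with "color" (420x560x3 uint8, red, green, blue), "fx", "fy", "cx", "cy" (pixels), "k1" (the pictures are not rectified: a ray, as slopes to the right and down, at radius r is drawn at 1 + k1 r^2 times it, then the intrinsics apply), "camera_from_world" (4x4, takes a point from world to camera coordinates); the wrist camera has in their place "mount" (4x4, takes a point from camera to tool coordinates, whose origin is the TCP and whose axes are the flange's). Camera axes: x right, y up, looking along -z (the intrinsics and any distortion apply to the point x, -y, -z); pixel columns grow to the right and rows downward; lengths in m; the calibration is good to about 2 mm. A picture is of the moment at which its call begins: read the wrist's pose just before it. There is no depth.
- manip.hand_in(): hands the job in, once; it reports no verdict.
The state is a dict: "time": time; "joint_pos": joint angles; "joint_velocities": joint speeds; "effort": joint torques, N m; "ee_pos": TCP position; "tool_rot": TCP orientation; "wrist_force": force on the tool from outside, world axes, zero at the start; "moment": the same for the moment, N m; "opening": finger opening in m.
Only numpy, scipy, OpenCV 4.12 (cv2) and the standard library are available. Lean on these libraries where they do the work, as an engineer would, in place of code of your own. Each camera call takes 0.05 s, during which the arm holds its last target. There are 200 camera calls.

## Working session

There is one attempt and no reset: what is moved stays moved. The work goes in short steps, Python scripts to look and compute and a tool call to move; the robot and the scene stay as the last step left them, time stands still between calls to the robot, and variables do not carry over. Pictures are saved under pics/ and viewed, about 8 in all and at most 12, crops included, and the job is handed in when it is done.

Besides the shell and the picture viewer there is one more tool, called as name(argument=value, ...) on one line, values as JSON. arm_command: Moves the arm, as the interface text tells. Its arguments: {"type":"object","properties":{"targets":{"type":"array"},"grip_force":{"type":"number"}},"required":["targets"]}

```bash
mkdir -p pics; ls; python3 - <<'E'
from workcell import manip
import cv2,numpy as np
s=manip.state();print({k:np.round(v,3).tolist() for k,v in s.items()})
ims=[]
for n in ["scene","top"]:
    c=manip.capture(n);cv2.imwrite(f"pics/{n}0.png",c["color"][:,:,::-1]);print(n,{k:np.round(v,4).tolist() for k,v in c.items() if k!="color"})
E
```

```text
pics
{'time': 0.0, 'joint_pos': [1.175, 0.092, 1.232, 0.0, 1.82, -0.057], 'joint_velocities': [0.0, -0.002, 0.001, -0.0, 0.002, -0.0], 'effort': [-0.001, -44.645, -40.644, 0.07, 0.029, -0.0], 'ee_pos': [0.199, 0.566, 0.222], 'tool_rot': [0.169, 0.986, -0.001, -0.0], 'wrist_force': [0.217, 0.279, -0.114], 'moment': [0.023, 0.026, -0.028], 'opening': 0.088}
scene {'fx': 389.721, 'fy': 389.721, 'cx': 279.5425, 'cy': 215.2181, 'k1': -0.068, 'camera_from_world': [[-0.3859, 0.9224, -0.0138, 0.1806], [-0.6348, -0.2546, 0.7295, 0.2693], [0.6694, 0.2903, 0.6838, -1.8932], [0.0, 0.0, 0.0, 1.0]]}
top {'fx': 447.1999, 'fy': 447.1999, 'cx': 277.6404, 'cy': 208.7178, 'k1': -0.0424, 'camera_from_world': [[-0.0108, -0.9999, -0.0076, 0.0459], [0.9967, -0.0114, 0.0801, -0.5427], [-0.0801, -0.0067, 0.9968, -1.6571], [0.0, 0.0, 0.0, 1.0]]}
```

View pics/scene0.png

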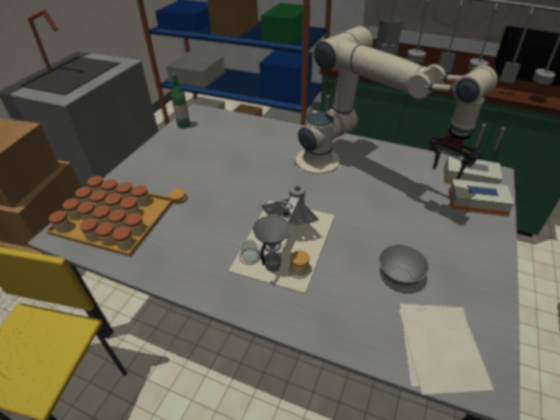

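View pics/top0.png

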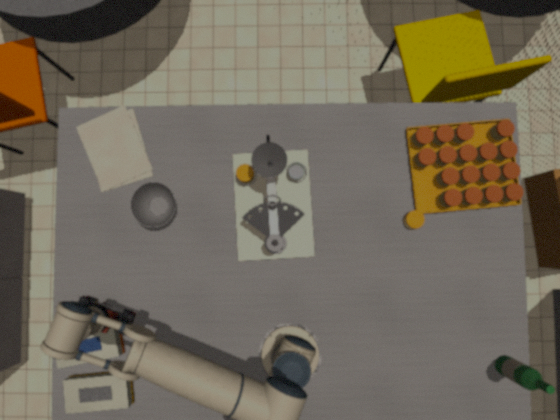

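The scene view shows the stand in the middle (funnel at 270,230, orange-lidded jar at 299,260, glass jar at 250,252). In the top view the pivot is near (275,243), the funnel at (269,158), the lidded jar at (245,173) and the open jar at (297,172). The open jar is therefore on the stand's −y side. Next I'll measure and look at the fingers.

```bash
cat > h.py <<'E'
import numpy as np,cv2
from workcell import manip
def ray(c,u,v):
    K=np.array([[c["fx"],0,c["cx"]],[0,c["fy"],c["cy"]],[0,0,1.]])
    p=cv2.undistortPoints(np.array([[[u,v]]],float),K,np.array([c["k1"],0,0,0.]))[0,0]
    if "mount" in c: T=c["T"]@np.array(c["mount"])
    else: T=np.linalg.inv(c["camera_from_world"])
    d=T[:3,:3]@np.array([p[0],-p[1],-1]);return T[:3,3],d
def plane(c,u,v,z):
    o,d=ray(c,u,v);return o+d*(z-o[2])/d[2]
def proj(c,P):
    M=np.linalg.inv(c["T"]@np.array(c["mount"])) if "mount" in c else np.array(c["camera_from_world"])
    q=M@np.r_[P,1];x,y=q[0]/-q[2],-q[1]/-q[2];f=1+c["k1"]*(x*x+y*y)
    return np.array([c["fx"]*x*f+c["cx"],c["fy"]*y*f+c["cy"]])
def wrist():
    from scipy.spatial.transform import Rotation as R
    s=manip.state();c=manip.capture("wrist");T=np.eye(4);T[:3,:3]=R.from_quat(s["tool_rot"]).as_matrix();T[:3,3]=s["ee_pos"];c["T"]=T;return c,s
E
python3 - <<'E'
from h import *
c=manip.capture("top");im=c["color"][:,:,::-1]
a=cv2.resize(im[130:270,215:335],None,fx=4,fy=4,interpolation=cv2.INTER_CUBIC)
w,s=wrist();b=cv2.resize(w["color"][:,:,::-1],(320,240))
o=np.zeros((560,800,3),np.uint8);o[:560,:480]=a;o[:240,480:]=b
cv2.imwrite("pics/c1.png",o);print(np.round(w["mount"],3))
E
```

```text
[[-0.     0.971  0.241  0.066]
 [ 1.     0.    -0.     0.001]
 [-0.     0.241 -0.971 -0.162]
 [ 0.     0.     0.     1.   ]]
```

View pics/c1.png

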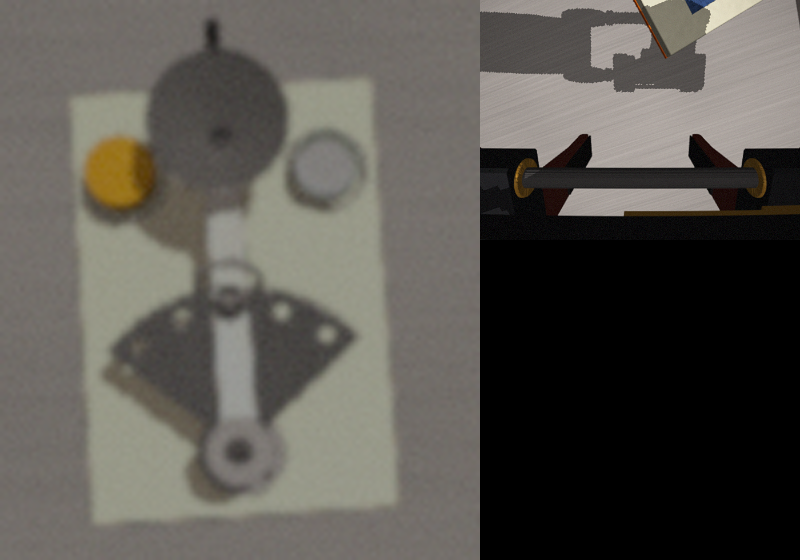

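The crop shows the hub at about (239,452), the funnel rim centre at (217,118), the orange lid at (120,173), the open jar at (326,170) and the ring around (230,278). The wrist view shows plain straight fingers.

```bash
python3 - <<'E'
from h import *
c=manip.capture("top")
f=lambda u,v,z:plane(c,215+u/4-.375,130+v/4-.375,z)
hub=f(239,452,.159);fun=f(217,118,.205)
print("hub",hub,"fun",fun,np.linalg.norm((fun-hub)[:2]))
e=np.mean([f(91,522,.008),f(398,505,.008)],0);t=np.mean([f(71,96,.008),f(371,79,.008)],0);print("board",e,t,np.linalg.norm(t-e))
for a,b in((fun,hub),(t,e)):
    d=a-b;print("yaw",np.degrees(np.arctan2(d[1],d[0])))
d=fun-hub;y=np.arctan2(d[1],d[0]);print("ring",hub[:2]+.144*np.array([np.cos(y),np.sin(y)]))
print("jar",f(326,170,.066),"lid",f(120,173,.07))
# scene check
s=manip.capture("scene")
for n,p in(("hub",[*hub[:2],.159]),("fun",[*fun[:2],.205]),("ring",[*(hub[:2]+.144*np.array([np.cos(y),np.sin(y)])),.192])): print(n,proj(s,p))
E
```

```text
hub [0.41571692 0.05133278 0.159     ] fun [0.69677121 0.06634046 0.205     ] 0.2814546944934581
board [0.35870435 0.04906193 0.008     ] [0.76445328 0.06730288 0.008     ] 0.4061587542160965
yaw 3.0565644825106797
yaw 2.5740709669861963
ring [0.55951206 0.05901112]
jar [ 0.67395058 -0.02997771  0.066     ] lid [0.67282219 0.15935294 0.07      ]
hub [296.59704766 186.91970675]
fun [270.33030696 227.61920765]
ring [284.21439042 204.0754404 ]
```

arm_command(targets=[{"dy": 0.04, "dz": -0.02}, {"dy": 0.08, "dz": -0.04}, {"dy": 0.12, "dz": -0.06}, {"dy": 0.16, "dz": -0.08}, {"dy": 0.2, "dz": -0.08}])

```text
$.targets[0]: bad value
```

arm_command(targets=[{"dy": 0.04}, {"dy": 0.08}, {"dy": 0.12}, {"dy": 0.12}, {"dy": 0.12}])

```text
$.targets[0]: bad value
```

arm_command(targets=[{"dx": 0, "dy": 0.04, "dz": -0.02, "spin": 0, "claw": 0.0878}, {"dx": 0, "dy": 0.08, "dz": -0.04, "spin": 0, "claw": 0.0878}, {"dx": 0, "dy": 0.12, "dz": -0.06, "spin": 0, "claw": 0.0878}, {"dx": 0, "dy": 0.16, "dz": -0.08, "spin": 0, "claw": 0.0878}, {"dx": 0, "dy": 0.2, "dz": -0.08, "spin": 0, "claw": 0.0878}])

```text
time: 0.72
ee_pos: [0.2538, 0.7197, 0.2996]
tool_rot: [0.169, 0.986, 0.002, 0.0]
wrist_force: [0.6, 1.6, 1.6]
opening: 0.0879
```

arm_command(targets=[{"dx": 0, "dy": 0.04, "dz": 0, "spin": 0, "claw": 0.0878}, {"dx": 0, "dy": 0.08, "dz": 0, "spin": 0, "claw": 0.0878}, {"dx": 0, "dy": 0.12, "dz": 0, "spin": 0, "claw": 0.0878}, {"dx": 0, "dy": 0.12, "dz": 0, "spin": 0, "claw": 0.0878}, {"dx": 0, "dy": 0.12, "dz": 0, "spin": 0, "claw": 0.0878}])

```text
time: 1.13
ee_pos: [0.2725, 0.7729, 0.2637]
tool_rot: [0.169, 0.986, 0.017, 0.003]
wrist_force: [0.0, 0.8, 0.0]
opening: 0.088
```

arm_command(targets=[{"dx": 0, "dy": 0.04, "dz": -0.04, "spin": 0, "claw": 0.0878}, {"dx": 0, "dy": 0.08, "dz": -0.08, "spin": 0, "claw": 0.0878}, {"dx": 0, "dy": 0.12, "dz": -0.12, "spin": 0, "claw": 0.0878}, {"dx": 0, "dy": 0.2, "dz": -0.2, "spin": 0, "claw": 0.0878}, {"dx": 0, "dy": 0.3, "dz": -0.3, "spin": 0, "claw": 0.0878}])

```text
time: 1.55
ee_pos: [0.2682, 0.7606, 0.3074]
tool_rot: [0.168, 0.985, 0.035, 0.006]
wrist_force: [0.2, -0.0, 0.8]
opening: 0.0877
```

arm_command(targets=[{"dx": 0, "dy": -0.04, "dz": 0, "spin": 0, "claw": 0.0878}, {"dx": 0, "dy": -0.08, "dz": 0, "spin": 0, "claw": 0.0878}, {"dx": 0, "dy": -0.12, "dz": 0, "spin": 0, "claw": 0.0878}, {"dx": 0, "dy": -0.16, "dz": 0, "spin": 0, "claw": 0.0878}, {"dx": 0, "dy": -0.16, "dz": 0, "spin": 0, "claw": 0.0878}])

```text
time: 1.97
ee_pos: [0.2146, 0.6087, 0.2943]
tool_rot: [0.168, 0.985, 0.035, 0.006]
wrist_force: [-0.2, -0.7, 0.4]
opening: 0.0878
```

arm_command(targets=[{"dx": -0.03, "dy": -0.021, "dz": -0.003, "spin": 0, "claw": 0.06}, {"dx": -0.06, "dy": -0.042, "dz": -0.006, "spin": 0, "claw": 0.06}, {"dx": -0.09, "dy": -0.063, "dz": -0.009, "spin": 0, "claw": 0.06}, {"dx": -0.12, "dy": -0.084, "dz": -0.012, "spin": 0, "claw": 0.06}, {"dx": -0.15, "dy": -0.105, "dz": -0.015, "spin": 0, "claw": 0.06}])

```text
time: 2.38
ee_pos: [0.3221, 0.4596, 0.303]
tool_rot: [0.168, 0.985, 0.035, 0.007]
wrist_force: [-0.0, -0.0, 0.5]
opening: 0.0603
```

arm_command(targets=[{"dx": -0.03, "dy": -0.021, "dz": -0.003, "spin": 0, "claw": 0.06}, {"dx": -0.06, "dy": -0.042, "dz": -0.006, "spin": 0, "claw": 0.06}, {"dx": -0.09, "dy": -0.063, "dz": -0.009, "spin": 0, "claw": 0.06}, {"dx": -0.12, "dy": -0.084, "dz": -0.012, "spin": 0, "claw": 0.06}, {"dx": -0.15, "dy": -0.105, "dz": -0.015, "spin": 0, "claw": 0.06}])

```text
time: 2.8
ee_pos: [0.4286, 0.3099, 0.3109]
tool_rot: [0.168, 0.985, 0.035, 0.007]
wrist_force: [0.1, -0.2, -0.6]
opening: 0.06
```

arm_command(targets=[{"dx": -0.03, "dy": -0.021, "dz": -0.003, "spin": 0, "claw": 0.06}, {"dx": -0.06, "dy": -0.042, "dz": -0.006, "spin": 0, "claw": 0.06}, {"dx": -0.09, "dy": -0.063, "dz": -0.009, "spin": 0, "claw": 0.06}, {"dx": -0.12, "dy": -0.084, "dz": -0.012, "spin": 0, "claw": 0.06}, {"dx": -0.15, "dy": -0.105, "dz": -0.015, "spin": 0, "claw": 0.06}])

```text
time: 3.22
ee_pos: [0.535, 0.1603, 0.3188]
tool_rot: [0.168, 0.985, 0.034, 0.007]
wrist_force: [0.3, 0.4, 0.4]
opening: 0.06
```

arm_command(targets=[{"dx": -0.03, "dy": -0.021, "dz": -0.003, "spin": 0, "claw": 0.06}, {"dx": -0.06, "dy": -0.042, "dz": -0.006, "spin": 0, "claw": 0.06}, {"dx": -0.09, "dy": -0.063, "dz": -0.009, "spin": 0, "claw": 0.06}, {"dx": -0.12, "dy": -0.084, "dz": -0.012, "spin": 0, "claw": 0.06}, {"dx": -0.15, "dy": -0.105, "dz": -0.015, "spin": 0, "claw": 0.06}])

```text
time: 3.63
ee_pos: [0.6412, 0.0107, 0.3266]
tool_rot: [0.169, 0.985, 0.034, 0.007]
wrist_force: [1.3, 0.9, 0.0]
opening: 0.0598
```

arm_command(targets=[{"dx": -0.03, "dy": -0.021, "dz": -0.003, "spin": 0, "claw": 0.06}, {"dx": -0.06, "dy": -0.042, "dz": -0.006, "spin": 0, "claw": 0.06}, {"dx": -0.09, "dy": -0.063, "dz": -0.009, "spin": 0, "claw": 0.06}, {"dx": -0.12, "dy": -0.084, "dz": -0.012, "spin": 0, "claw": 0.06}, {"dx": -0.15, "dy": -0.105, "dz": -0.015, "spin": 0, "claw": 0.06}])

```text
time: 4.05
ee_pos: [0.7453, -0.1361, 0.3345]
tool_rot: [0.169, 0.985, 0.033, 0.007]
wrist_force: [1.2, -0.4, 1.3]
opening: 0.0601
```

arm_command(targets=[{"dx": -0.3, "dy": 0.05, "dz": 0, "spin": 0, "claw": 0.06}, {"dx": -0.3, "dy": 0.05, "dz": 0, "spin": 0, "claw": 0.06}, {"dx": -0.3, "dy": 0.05, "dz": 0, "spin": 0, "claw": 0.06}, {"dx": -0.3, "dy": 0.05, "dz": 0, "spin": 0, "claw": 0.06}, {"dx": -0.3, "dy": 0.05, "dz": 0, "spin": 0, "claw": 0.06}])

```text
time: 4.47
ee_pos: [0.8083, -0.1413, 0.2694]
tool_rot: [0.169, 0.985, 0.033, 0.023]
wrist_force: [-0.1, -0.2, 0.4]
opening: 0.0601
```

arm_command(targets=[{"dx": -0.3, "dy": 0.05, "dz": 0, "spin": 0, "claw": 0.06}, {"dx": -0.3, "dy": 0.05, "dz": 0, "spin": 0, "claw": 0.06}, {"dx": -0.3, "dy": 0.05, "dz": 0, "spin": 0, "claw": 0.06}, {"dx": -0.3, "dy": 0.05, "dz": 0, "spin": 0, "claw": 0.06}, {"dx": -0.3, "dy": 0.05, "dz": 0, "spin": 0, "claw": 0.06}])

```text
time: 4.88
ee_pos: [0.8505, -0.1461, 0.2116]
tool_rot: [0.169, 0.984, 0.033, 0.04]
wrist_force: [-0.5, -1.5, 0.2]
opening: 0.0598
```

arm_command(targets=[{"dx": -0.3, "dy": 0.05, "dz": -0.3, "spin": 0, "claw": 0.06}, {"dx": -0.3, "dy": 0.05, "dz": -0.3, "spin": 0, "claw": 0.06}, {"dx": -0.3, "dy": 0.05, "dz": -0.3, "spin": 0, "claw": 0.06}, {"dx": -0.3, "dy": 0.05, "dz": -0.3, "spin": 0, "claw": 0.06}, {"dx": -0.3, "dy": 0.05, "dz": -0.3, "spin": 0, "claw": 0.06}])

```text
time: 5.3
ee_pos: [0.83, -0.148, 0.2751]
tool_rot: [0.17, 0.983, 0.033, 0.059]
wrist_force: [0.6, -0.9, -0.4]
opening: 0.0598
```

arm_command(targets=[{"dx": -1.5, "dy": 0.25, "dz": -0.7, "spin": 0, "claw": 0.06}, {"dx": -1.5, "dy": 0.25, "dz": -0.7, "spin": 0, "claw": 0.06}, {"dx": -1.5, "dy": 0.25, "dz": -0.7, "spin": 0, "claw": 0.06}, {"dx": -1.5, "dy": 0.25, "dz": -0.7, "spin": 0, "claw": 0.06}, {"dx": -1.5, "dy": 0.25, "dz": -0.7, "spin": 0, "claw": 0.06}])

```text
time: 5.72
ee_pos: [0.8397, -0.1509, 0.2784]
tool_rot: [0.17, 0.982, 0.033, 0.075]
wrist_force: [0.5, -0.7, 0.2]
opening: 0.0603
```

arm_command(targets=[{"dx": -0.3, "dy": 0.05, "dz": -0.2, "spin": 0, "claw": 0.06}, {"dx": -0.3, "dy": 0.05, "dz": -0.2, "spin": 0, "claw": 0.06}, {"dx": -0.3, "dy": 0.05, "dz": -0.2, "spin": 0, "claw": 0.06}, {"dx": -0.3, "dy": 0.05, "dz": -0.2, "spin": 0, "claw": 0.06}, {"dx": -0.3, "dy": 0.05, "dz": -0.2, "spin": 0, "claw": 0.06}])

```text
time: 6.13
ee_pos: [0.8337, -0.1527, 0.311]
tool_rot: [0.171, 0.98, 0.033, 0.094]
wrist_force: [-0.2, 0.2, 1.0]
opening: 0.0601
```

arm_command(targets=[{"dx": -0.3, "dy": 0.05, "dz": -0.2, "spin": 0, "claw": 0.06}, {"dx": -0.3, "dy": 0.05, "dz": -0.2, "spin": 0, "claw": 0.06}, {"dx": -0.3, "dy": 0.05, "dz": -0.2, "spin": 0, "claw": 0.06}, {"dx": -0.3, "dy": 0.05, "dz": -0.2, "spin": 0, "claw": 0.06}, {"dx": -0.3, "dy": 0.05, "dz": -0.2, "spin": 0, "claw": 0.06}])

```text
time: 6.55
ee_pos: [0.8272, -0.1542, 0.3408]
tool_rot: [0.171, 0.978, 0.033, 0.111]
wrist_force: [0.2, -0.6, -0.1]
opening: 0.0599
```

arm_command(targets=[{"dx": -0.3, "dy": 0.05, "dz": -0.12, "spin": 0, "claw": 0.06}, {"dx": -0.3, "dy": 0.05, "dz": -0.12, "spin": 0, "claw": 0.06}, {"dx": -0.3, "dy": 0.05, "dz": -0.12, "spin": 0, "claw": 0.06}, {"dx": -0.3, "dy": 0.05, "dz": -0.12, "spin": 0, "claw": 0.06}, {"dx": -0.3, "dy": 0.05, "dz": -0.12, "spin": 0, "claw": 0.06}])

```text
time: 6.97
ee_pos: [0.8382, -0.1568, 0.3439]
tool_rot: [0.171, 0.976, 0.033, 0.128]
wrist_force: [0.2, -0.2, -0.7]
opening: 0.06
```

arm_command(targets=[{"dx": -0.3, "dy": 0.05, "dz": -0.12, "spin": 0, "claw": 0.06}, {"dx": -0.3, "dy": 0.05, "dz": -0.12, "spin": 0, "claw": 0.06}, {"dx": -0.3, "dy": 0.05, "dz": -0.12, "spin": 0, "claw": 0.06}, {"dx": -0.3, "dy": 0.05, "dz": -0.12, "spin": 0, "claw": 0.06}, {"dx": -0.3, "dy": 0.05, "dz": -0.12, "spin": 0, "claw": 0.06}])

```text
time: 7.38
ee_pos: [0.846, -0.1593, 0.3546]
tool_rot: [0.171, 0.974, 0.033, 0.147]
wrist_force: [0.1, 0.7, 0.2]
opening: 0.0598
```

arm_command(targets=[{"dx": -0.3, "dy": 0.05, "dz": -0.12, "spin": 0, "claw": 0.06}, {"dx": -0.3, "dy": 0.05, "dz": -0.12, "spin": 0, "claw": 0.06}, {"dx": -0.3, "dy": 0.05, "dz": -0.12, "spin": 0, "claw": 0.06}, {"dx": -0.3, "dy": 0.05, "dz": -0.12, "spin": 0, "claw": 0.06}, {"dx": -0.3, "dy": 0.05, "dz": -0.12, "spin": 0, "claw": 0.06}])

```text
time: 7.8
ee_pos: [0.8514, -0.1615, 0.368]
tool_rot: [0.171, 0.971, 0.033, 0.165]
wrist_force: [0.7, 0.1, -0.3]
opening: 0.0598
```

arm_command(targets=[{"dx": -0.3, "dy": 0.05, "dz": -0.12, "spin": 0, "claw": 0.06}, {"dx": -0.3, "dy": 0.05, "dz": -0.12, "spin": 0, "claw": 0.06}, {"dx": -0.3, "dy": 0.05, "dz": -0.12, "spin": 0, "claw": 0.06}, {"dx": -0.3, "dy": 0.05, "dz": -0.12, "spin": 0, "claw": 0.06}, {"dx": -0.3, "dy": 0.05, "dz": -0.12, "spin": 0, "claw": 0.06}])

```text
time: 8.22
ee_pos: [0.8546, -0.1635, 0.3845]
tool_rot: [0.172, 0.967, 0.033, 0.184]
wrist_force: [-0.5, -0.1, 0.6]
opening: 0.0604
```

arm_command(targets=[{"dx": -0.3, "dy": 0.05, "dz": -0.06, "spin": 0, "claw": 0.06}, {"dx": -0.3, "dy": 0.05, "dz": -0.06, "spin": 0, "claw": 0.06}, {"dx": -0.3, "dy": 0.05, "dz": -0.06, "spin": 0, "claw": 0.06}, {"dx": -0.3, "dy": 0.05, "dz": -0.06, "spin": 0, "claw": 0.06}, {"dx": -0.3, "dy": 0.05, "dz": -0.06, "spin": 0, "claw": 0.06}])

```text
time: 8.63
ee_pos: [0.8719, -0.1666, 0.381]
tool_rot: [0.172, 0.964, 0.033, 0.202]
wrist_force: [0.2, 0.5, 0.3]
opening: 0.0602
```

arm_command(targets=[{"dx": -0.3, "dy": 0.05, "dz": -0.06, "spin": 0, "claw": 0.06}, {"dx": -0.3, "dy": 0.05, "dz": -0.06, "spin": 0, "claw": 0.06}, {"dx": -0.3, "dy": 0.05, "dz": -0.06, "spin": 0, "claw": 0.06}, {"dx": -0.3, "dy": 0.05, "dz": -0.06, "spin": 0, "claw": 0.06}, {"dx": -0.3, "dy": 0.05, "dz": -0.06, "spin": 0, "claw": 0.06}])

```text
time: 9.05
ee_pos: [0.8849, -0.1693, 0.3855]
tool_rot: [0.171, 0.96, 0.032, 0.221]
wrist_force: [0.3, 0.2, -0.3]
opening: 0.0595
```

arm_command(targets=[{"dx": -0.3, "dy": 0.05, "dz": -0.06, "spin": 0, "claw": 0.06}, {"dx": -0.3, "dy": 0.05, "dz": -0.06, "spin": 0, "claw": 0.06}, {"dx": -0.3, "dy": 0.05, "dz": -0.06, "spin": 0, "claw": 0.06}, {"dx": -0.3, "dy": 0.05, "dz": -0.06, "spin": 0, "claw": 0.06}, {"dx": -0.3, "dy": 0.05, "dz": -0.06, "spin": 0, "claw": 0.06}])

```text
time: 9.47
ee_pos: [0.8945, -0.1718, 0.3944]
tool_rot: [0.171, 0.955, 0.032, 0.239]
wrist_force: [1.1, 0.3, -0.1]
opening: 0.06
```

arm_command(targets=[{"dx": -0.3, "dy": 0.05, "dz": -0.06, "spin": 0, "claw": 0.06}, {"dx": -0.3, "dy": 0.05, "dz": -0.06, "spin": 0, "claw": 0.06}, {"dx": -0.3, "dy": 0.05, "dz": -0.06, "spin": 0, "claw": 0.06}, {"dx": -0.3, "dy": 0.05, "dz": -0.06, "spin": 0, "claw": 0.06}, {"dx": -0.3, "dy": 0.05, "dz": -0.06, "spin": 0, "claw": 0.06}])

```text
time: 9.88
ee_pos: [0.9012, -0.174, 0.4076]
tool_rot: [0.171, 0.95, 0.032, 0.258]
wrist_force: [-0.0, 0.0, -0.9]
opening: 0.0599
```

arm_command(targets=[{"dx": -0.3, "dy": 0.05, "dz": -0.06, "spin": 0, "claw": 0.06}, {"dx": -0.3, "dy": 0.05, "dz": -0.06, "spin": 0, "claw": 0.06}, {"dx": -0.3, "dy": 0.05, "dz": -0.06, "spin": 0, "claw": 0.06}, {"dx": -0.3, "dy": 0.05, "dz": -0.06, "spin": 0, "claw": 0.06}, {"dx": -0.3, "dy": 0.05, "dz": -0.06, "spin": 0, "claw": 0.06}])

```text
time: 10.3
ee_pos: [0.9052, -0.176, 0.4247]
tool_rot: [0.171, 0.945, 0.032, 0.277]
wrist_force: [-0.2, -0.4, -0.1]
opening: 0.06
```

arm_command(targets=[{"dx": -0.3, "dy": 0.05, "dz": -0.06, "spin": 0, "claw": 0.06}, {"dx": -0.3, "dy": 0.05, "dz": -0.06, "spin": 0, "claw": 0.06}, {"dx": -0.3, "dy": 0.05, "dz": -0.06, "spin": 0, "claw": 0.06}, {"dx": -0.3, "dy": 0.05, "dz": -0.06, "spin": 0, "claw": 0.06}, {"dx": -0.3, "dy": 0.05, "dz": -0.06, "spin": 0, "claw": 0.06}])

```text
time: 10.72
ee_pos: [0.9066, -0.1778, 0.4445]
tool_rot: [0.171, 0.939, 0.032, 0.296]
wrist_force: [0.2, 0.1, -0.7]
opening: 0.06
```

arm_command(targets=[{"dx": -0.3, "dy": 0.05, "dz": -0.06, "spin": 0, "claw": 0.06}, {"dx": -0.3, "dy": 0.05, "dz": -0.06, "spin": 0, "claw": 0.06}, {"dx": -0.3, "dy": 0.05, "dz": -0.06, "spin": 0, "claw": 0.06}, {"dx": -0.3, "dy": 0.05, "dz": -0.06, "spin": 0, "claw": 0.06}, {"dx": -0.3, "dy": 0.05, "dz": -0.06, "spin": 0, "claw": 0.06}])

```text
time: 11.13
ee_pos: [0.9056, -0.1791, 0.4669]
tool_rot: [0.17, 0.933, 0.031, 0.314]
wrist_force: [0.9, 0.1, -0.1]
opening: 0.0601
```

arm_command(targets=[{"dx": -0.3, "dy": 0.05, "dz": -0.06, "spin": 0, "claw": 0.06}, {"dx": -0.3, "dy": 0.05, "dz": -0.06, "spin": 0, "claw": 0.06}, {"dx": -0.3, "dy": 0.05, "dz": -0.06, "spin": 0, "claw": 0.06}, {"dx": -0.3, "dy": 0.05, "dz": -0.06, "spin": 0, "claw": 0.06}, {"dx": -0.3, "dy": 0.05, "dz": -0.06, "spin": 0, "claw": 0.06}])

```text
time: 11.55
ee_pos: [0.9023, -0.1804, 0.4914]
tool_rot: [0.17, 0.927, 0.031, 0.333]
wrist_force: [-0.7, -0.7, 0.4]
opening: 0.06
```

```bash
cat >> h.py <<'E'
from scipy.spatial.transform import Rotation as R
piv=np.array([.416,.0515]);yaw=np.radians(2.8)
def ring(th=0.,lift=0.):
    a=yaw+th;return np.r_[piv+.144*np.array([np.cos(a),np.sin(a)]),.192+lift]
def tool():
    s=manip.state();return R.from_quat(s["tool_rot"]).as_matrix(),np.array(s["ee_pos"]),s
E
python3 - <<'E'
from h import *
M,p,s=tool();print(np.round(M,3),p,s["joint_pos"])
z=M[:,2];print("tilt",np.degrees(np.arccos(-z[2])),"az",np.degrees(np.arctan2(z[1],z[0])))
# spin so that y is level
sp=np.arctan2(-M[2,1],M[2,0]);c=[sp,sp+np.pi]
for a in c:
    N=M@R.from_euler("z",a).as_matrix();print(np.degrees(a),np.round(N,3))
E
```

```text
[[-0.721  0.294  0.627]
 [ 0.335  0.94  -0.056]
 [-0.606  0.17  -0.777]] [ 0.90226649 -0.18041482  0.49143647] [-0.2799578   0.65192712  0.16967326  0.12063723  1.64719632 -1.43718933]
tilt 39.03366249444908 az -5.056463085091022
-164.30143431919413 [[ 0.615 -0.478  0.627]
 [-0.577 -0.815 -0.056]
 [ 0.538 -0.328 -0.777]]
15.698565680805862 [[-0.615  0.478  0.627]
 [ 0.577  0.815 -0.056]
 [-0.538  0.328 -0.777]]
```

```bash
python3 - <<'E'
from h import *
M,p,s=tool();N=M@R.from_euler("z",-15.7,degrees=True).as_matrix();print(np.round(N,3))
tcp=lambda tip:tip+N[:,1]*.03675
pre=tcp(ring()-.06*N[:,2]);high=pre+[0,0,.12]
print("pre",pre,"high",high)
print("to high, old axes",M.T@(high-p),np.linalg.norm(high-p)); print("high->pre, new axes",N.T@(pre-high))
E
```

```text
[[-0.774  0.088  0.627]
 [ 0.068  0.996 -0.056]
 [-0.63  -0.    -0.777]]
pre [0.52542686 0.09847183 0.23860599] high [0.52542686 0.09847183 0.35860599]
to high, old axes [ 0.44579845  0.12876837 -0.14870188] 0.4872676894343991
high->pre, new axes [7.55732246e-02 1.89186931e-06 9.32131306e-02]
```

arm_command(targets=[{"dx": 0.03, "dy": 0.0085, "dz": -0.01, "spin": 0, "claw": 0.06}, {"dx": 0.06, "dy": 0.017, "dz": -0.02, "spin": 0, "claw": 0.06}, {"dx": 0.09, "dy": 0.0255, "dz": -0.03, "spin": 0, "claw": 0.06}, {"dx": 0.12, "dy": 0.034, "dz": -0.04, "spin": 0, "claw": 0.06}, {"dx": 0.15, "dy": 0.043, "dz": -0.05, "spin": 0, "claw": 0.06}])

```text
time: 11.97
ee_pos: [0.7738, -0.0861, 0.4445]
tool_rot: [0.17, 0.927, 0.031, 0.332]
wrist_force: [-0.2, -0.5, 1.0]
opening: 0.0601
```

arm_command(targets=[{"dx": 0.03, "dy": 0.0085, "dz": -0.01, "spin": 0, "claw": 0.06}, {"dx": 0.06, "dy": 0.017, "dz": -0.02, "spin": 0, "claw": 0.06}, {"dx": 0.09, "dy": 0.0255, "dz": -0.03, "spin": 0, "claw": 0.06}, {"dx": 0.12, "dy": 0.034, "dz": -0.04, "spin": 0, "claw": 0.06}, {"dx": 0.15, "dy": 0.043, "dz": -0.05, "spin": 0, "claw": 0.06}])

```text
time: 12.38
ee_pos: [0.6472, 0.0072, 0.4008]
tool_rot: [0.17, 0.927, 0.031, 0.332]
wrist_force: [-0.2, 0.9, 0.3]
opening: 0.0597
```

arm_command(targets=[{"dx": 0.03, "dy": 0.0085, "dz": -0.01, "spin": -4, "claw": 0.06}, {"dx": 0.06, "dy": 0.017, "dz": -0.02, "spin": -8, "claw": 0.06}, {"dx": 0.09, "dy": 0.0255, "dz": -0.03, "spin": -12, "claw": 0.06}, {"dx": 0.12, "dy": 0.034, "dz": -0.04, "spin": -15.7, "claw": 0.06}, {"dx": 0.146, "dy": 0.043, "dz": -0.05, "spin": -15.7, "claw": 0.06}])

```text
time: 12.8
ee_pos: [0.5231, 0.0992, 0.3583]
tool_rot: [0.04, 0.942, -0.015, 0.333]
wrist_force: [-0.5, 1.1, -0.6]
opening: 0.0601
```

```bash
python3 - <<'E'
from h import *
w,s=wrist();im=w["color"][:,:,::-1].copy();cv2.imwrite("pics/w2.png",im)
c=ring();a=yaw;o=np.array([np.cos(a),np.sin(a),0]);y=np.array([-np.sin(a),np.cos(a),0]);u=.5*o+np.array([0,0,.866])
print(s["ee_pos"],"centre",proj(w,c))
for n,v in(("top",u),("bot",-u),("+y",y),("-y",-y)): print(n,proj(w,c+.027*v))
print("fun",proj(w,np.r_[piv+.28*o[:2],.205]),"pivot159",proj(w,np.r_[piv,.159]))
E
```

```text
[0.52306666 0.09923792 0.35828175] centre [237.80826745 115.16320198]
top [239.27882358 143.82305765]
bot [236.39107111  87.24927616]
+y [267.16070288 111.84049594]
-y [209.0561774  118.45908711]
fun [263.33889959 213.96667925] pivot159 [190.43333864 -97.3152274 ]
```

View pics/w2.png

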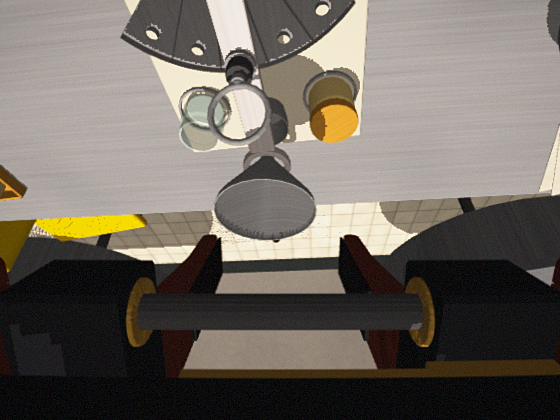

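The wrist view shows the ring centred at about (239,112), predicted (238,115), so the estimate is good to about 2 mm. The finger on the left of the picture (tool −y) is the one to hook with, and the open jar is also on the left.

```bash
python3 - <<'E'
from h import *
M,p,s=tool();print(np.round(M,3))
r=ring()+[-.0015,.001,0]
t=lambda k,x=0:r+k*M[:,2]-x*M[:,0]+M[:,1]*.03675
print("to pre",M.T@(t(-.05,.003)-p)); print("up in tool",M.T@[0,0,1]);print("-y dir", M.T@[0,-1,0])
E
```

```text
[[-0.775  0.085  0.626]
 [ 0.068  0.996 -0.052]
 [-0.628  0.002 -0.778]]
to pre [ 0.06916367 -0.00274324  0.10491962]
up in tool [-0.62807682  0.00221032 -0.7781482 ]
-y dir [-0.0675822  -0.99637235  0.05171831]
```

Go to the pre-hook pose, then slide the fingertip through the ring.

arm_command(targets=[{"dx": 0.018, "dy": -0.0007, "dz": 0.026, "spin": 0, "claw": 0.06}, {"dx": 0.035, "dy": -0.0014, "dz": 0.052, "spin": 0, "claw": 0.06}, {"dx": 0.052, "dy": -0.002, "dz": 0.079, "spin": 0, "claw": 0.06}, {"dx": 0.069, "dy": -0.0027, "dz": 0.105, "spin": 0, "claw": 0.06}, {"dx": 0.069, "dy": -0.0027, "dz": 0.105, "spin": 0, "claw": 0.06}])

```text
time: 13.27
ee_pos: [0.5347, 0.0944, 0.2241]
tool_rot: [0.041, 0.944, -0.016, 0.327]
wrist_force: [-0.8, 0.4, -1.4]
opening: 0.0599
```

```bash
python3 - <<'E'
from h import *
w,s=wrist();im=w["color"][:,:,::-1].copy();cv2.imwrite("pics/w3.png",im)
M,p,s=tool();print(p,s["wrist_force"])
print("tip",proj(w,p-M[:,1]*.03675),"ringc",proj(w,ring()))
E
```

```text
[0.5356625  0.09452169 0.22911997] [ 0.24301648 -0.62564458  0.21228923]
tip [205.80411888 265.27218112] ringc [225.95850305 233.50451672]
```

View pics/w3.png

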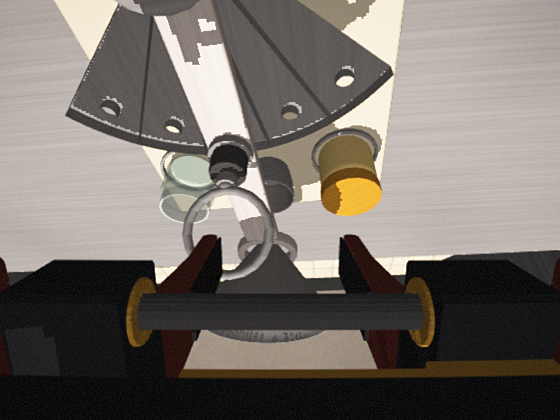

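The ring is centred at about (230,231), against a predicted (226,233), so I shift 1.5 mm in +y and insert.

arm_command(targets=[{"dx": 0, "dy": 0.0015, "dz": 0.012, "spin": 0, "claw": 0.06}, {"dx": 0, "dy": 0.0015, "dz": 0.025, "spin": 0, "claw": 0.06}, {"dx": 0, "dy": 0.0015, "dz": 0.038, "spin": 0, "claw": 0.06}, {"dx": 0, "dy": 0.0015, "dz": 0.051, "spin": 0, "claw": 0.06}, {"dx": 0, "dy": 0.0015, "dz": 0.062, "spin": 0, "claw": 0.06}])

```text
time: 13.73
ee_pos: [0.5773, 0.0931, 0.1891]
tool_rot: [0.042, 0.941, -0.014, 0.335]
wrist_force: [-0.2, 0.4, -0.2]
opening: 0.0601
```

```bash
python3 - <<'E'
from h import *
w,s=wrist();im=w["color"][:,:,::-1].copy();cv2.imwrite("pics/w4.png",im)
M,p,s=tool();print(p,s["wrist_force"])
tip=p-M[:,1]*.03675
print("tip rel ring (tool)",M.T@(tip-ring()-[-.0015,.0025,0]),"ringc",proj(w,ring()))
E
```

```text
[0.57732974 0.09289768 0.18610104] [-1.07136584 -0.05539399 -1.82556601]
tip rel ring (tool) [-0.00879065 -0.00333343  0.01473732] ringc [201.85596791 246.65092171]
```

View pics/w4.png

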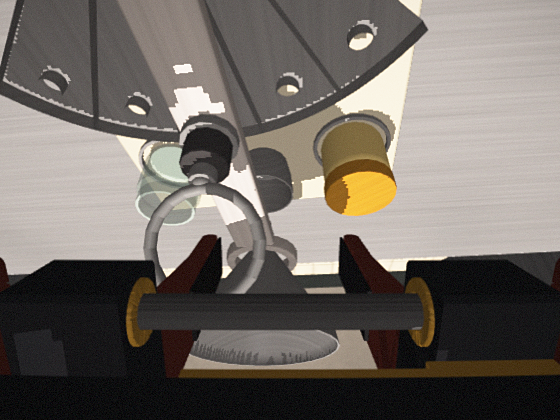

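The fingertip now sits inside the ring outline, in the lower right part of the ring in the picture, estimated 15 mm past its plane. The wrist force is about 2 N, so nothing is touching yet. Now I lift slowly.

arm_command(targets=[{"dx": 0, "dy": 0.003, "dz": 0, "spin": 0, "claw": 0.06}, {"dx": -0.0016, "dy": 0.003, "dz": -0.002, "spin": 0, "claw": 0.06}, {"dx": -0.0032, "dy": 0.003, "dz": -0.004, "spin": 0, "claw": 0.06}, {"dx": -0.0048, "dy": 0.003, "dz": -0.006, "spin": 0, "claw": 0.06}, {"dx": -0.0064, "dy": 0.003, "dz": -0.008, "spin": 0, "claw": 0.06}])

```text
time: 14.2
ee_pos: [0.5752, 0.0962, 0.1946]
tool_rot: [0.042, 0.942, -0.015, 0.332]
wrist_force: [-1.8, 0.1, -6.3]
opening: 0.0601
```

arm_command(targets=[{"dx": -0.0013, "dy": 0, "dz": -0.0016, "spin": 0, "claw": 0.06}, {"dx": -0.0026, "dy": 0, "dz": -0.0032, "spin": 0, "claw": 0.06}, {"dx": -0.0038, "dy": 0, "dz": -0.0047, "spin": 0, "claw": 0.06}, {"dx": -0.0038, "dy": 0, "dz": -0.0047, "spin": 0, "claw": 0.06}, {"dx": -0.0038, "dy": 0, "dz": -0.0047, "spin": 0, "claw": 0.06}])

```text
time: 14.62
ee_pos: [0.5757, 0.0961, 0.2014]
tool_rot: [0.042, 0.942, -0.015, 0.333]
wrist_force: [-6.0, 0.0, -7.8]
opening: 0.0601
```

arm_command(targets=[{"dx": -0.0013, "dy": 0, "dz": -0.0016, "spin": 0, "claw": 0.06}, {"dx": -0.0026, "dy": 0, "dz": -0.0032, "spin": 0, "claw": 0.06}, {"dx": -0.0039, "dy": 0, "dz": -0.0048, "spin": 0, "claw": 0.06}, {"dx": -0.005, "dy": 0, "dz": -0.0062, "spin": 0, "claw": 0.06}, {"dx": -0.005, "dy": 0, "dz": -0.0062, "spin": 0, "claw": 0.06}])

```text
time: 15.03
ee_pos: [0.5757, 0.0961, 0.2097]
tool_rot: [0.042, 0.942, -0.015, 0.333]
wrist_force: [-5.7, -0.1, -8.2]
opening: 0.0603
```

```bash
python3 - <<'E'
from h import *
w,s=wrist();im=w["color"][:,:,::-1].copy()
sc=manip.capture("scene")["color"][:,:,::-1]
o=np.zeros((420,800,3),np.uint8);o[:,:400]=im[:,:400];o[:400,400:]=cv2.resize(sc[170:290,230:350],(400,400),interpolation=cv2.INTER_CUBIC)
cv2.imwrite("pics/w5.png",o)
M,p,s=tool();print(p,s["wrist_force"])
for l in(0,.01,.015,.02):print(l,proj(w,ring(0,l)+[-.0015,.0025,0]))
E
```

```text
[0.57571702 0.0961157  0.20940841] [-5.42088241  0.20713595 -8.61981128]
0 [206.49804104 211.68586567]
0.01 [203.85723011 227.98489342]
0.015 [202.46819506 236.58260753]
0.02 [201.03041627 245.50008672]
```

View pics/w5.png

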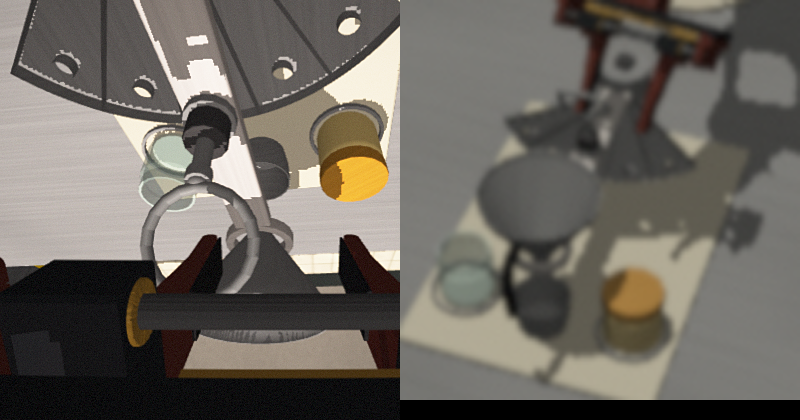

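The pin's shaft is now visible between sleeve and ring, with the ring centre at about (200,240). That puts the lift at about 16–17 mm, clear of the plate. Next I compute the swing arc.

```bash
python3 - <<'E'
from h import *
M,p,s=tool()
P=lambda t:np.r_[piv+.1575*np.array([np.cos(yaw+t),np.sin(yaw+t)]),0]
for t in np.linspace(0,-.349,11):print(round(t,4),np.round(M.T@(P(t)-P(0)),4))
E
```

```text
0.0 [0. 0. 0.]
-0.0349 [-0.0005 -0.0055  0.0004]
-0.0698 [-0.0009 -0.0109  0.0007]
-0.1047 [-0.0011 -0.0164  0.0009]
-0.1396 [-0.0012 -0.0219  0.0009]
-0.1745 [-0.0011 -0.0274  0.0009]
-0.2094 [-0.0008 -0.0329  0.0007]
-0.2443 [-0.0005 -0.0384  0.0004]
-0.2792 [ 0.0001 -0.0438 -0.0001]
-0.3141 [ 0.0008 -0.0493 -0.0006]
-0.349 [ 0.0016 -0.0547 -0.0013]
```

arm_command(targets=[{"dx": -0.0005, "dy": -0.0055, "dz": 0.0004, "spin": 0, "claw": 0.06}, {"dx": -0.0009, "dy": -0.011, "dz": 0.0007, "spin": 0, "claw": 0.06}, {"dx": -0.0011, "dy": -0.0164, "dz": 0.0009, "spin": 0, "claw": 0.06}, {"dx": -0.0012, "dy": -0.0219, "dz": 0.0009, "spin": 0, "claw": 0.06}, {"dx": -0.0011, "dy": -0.0274, "dz": 0.0009, "spin": 0, "claw": 0.06}])

```text
time: 15.55
ee_pos: [0.575, 0.0684, 0.2097]
tool_rot: [0.042, 0.942, -0.014, 0.333]
wrist_force: [-3.5, 2.7, -7.6]
opening: 0.0598
```

arm_command(targets=[{"dx": 0.0003, "dy": -0.0055, "dz": -0.0002, "spin": 0, "claw": 0.06}, {"dx": 0.0006, "dy": -0.011, "dz": -0.0005, "spin": 0, "claw": 0.06}, {"dx": 0.0012, "dy": -0.0164, "dz": -0.001, "spin": 0, "claw": 0.06}, {"dx": 0.0019, "dy": -0.0219, "dz": -0.0015, "spin": 0, "claw": 0.06}, {"dx": 0.0019, "dy": -0.0219, "dz": -0.0015, "spin": 0, "claw": 0.06}])

```text
time: 15.97
ee_pos: [0.5704, 0.0453, 0.2098]
tool_rot: [0.042, 0.942, -0.016, 0.333]
wrist_force: [-6.1, -0.1, -8.0]
opening: 0.0601
```

```bash
python3 - <<'E'
from h import *
w,s=wrist();im=w["color"][:,:,::-1].copy();cv2.imwrite("pics/w6.png",im)
M,p,s=tool();print(p,s["wrist_force"])
for t in(-.28,-.314,-.349):
  print(t,"ring",proj(w,ring(t,.016)+[-.0015,.0025,0]),"sleeve/pin",[proj(w,np.r_[piv+.13*np.array([np.cos(yaw+t),np.sin(yaw+t)]),z]).round(1) for z in (.132,.15)])
E
```

```text
[0.57041877 0.0455065  0.20979619] [-5.97840701  0.60590861 -9.39006835]
-0.28 ring [224.878227   238.78534863] sleeve/pin [array([234.4, 118.5]), array([231.7, 138.9])]
-0.314 ring [214.68168588 237.92613186] sleeve/pin [array([226.9, 117.6]), array([223.8, 138. ])]
-0.349 ring [204.11410864 236.84428871] sleeve/pin [array([219.1, 116.4]), array([215.6, 136.8])]
```

View pics/w6.png

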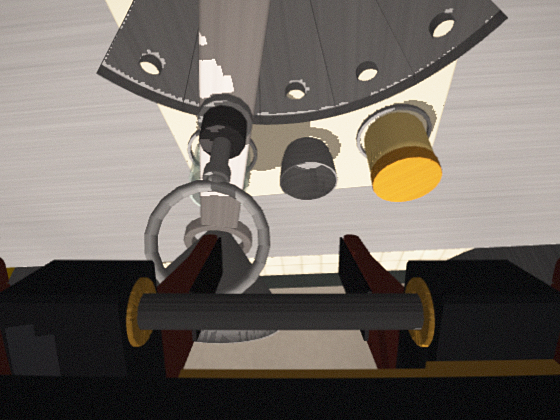

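The middle hole is uncovered at (296,90), +1 at (367,71) and −2 at (151,65). The sleeve is at about (223,128) and the ring centre at about (208,240). I'll compare these with the projected holes.

```bash
python3 - <<'E'
from h import *
w,s=wrist();im=cv2.cvtColor(w["color"],cv2.COLOR_RGB2GRAY)
for k in(-2,0,1,2):
  t=.349066*k;print(k,proj(w,np.r_[piv+.13*np.array([np.cos(yaw+t),np.sin(yaw+t)]),.115]).round(1))
# ring extents: brightness rows; print dark sleeve span on some rows
for r in(120,128,136,150,160):
  row=im[r,180:270].astype(int);print(r,180+np.where(row<60)[0][[0,-1]] if (row<60).any() else None)
E
```

```text
-2 [146.5  74.7]
0 [294.5 101.3]
1 [367.8  81.5]
2 [445.   35.4]
120 [203 260]
128 [201 246]
136 [200 245]
150 [204 241]
160 [211 226]
```

arm_command(targets=[{"dx": 0.0002, "dy": -0.0015, "dz": -0.0001, "spin": 0, "claw": 0.06}, {"dx": 0.0005, "dy": -0.0033, "dz": -0.0004, "spin": 0, "claw": 0.06}, {"dx": 0.0005, "dy": -0.0033, "dz": -0.0004, "spin": 0, "claw": 0.06}, {"dx": 0.0018, "dy": -0.0033, "dz": 0.0012, "spin": 0, "claw": 0.06}, {"dx": 0.0031, "dy": -0.0033, "dz": 0.0028, "spin": 0, "claw": 0.06}])

```text
time: 16.48
ee_pos: [0.5697, 0.0431, 0.206]
tool_rot: [0.042, 0.942, -0.015, 0.333]
wrist_force: [-5.3, 0.3, -8.1]
opening: 0.0601
```

arm_command(targets=[{"dx": 0.0013, "dy": 0, "dz": 0.0016, "spin": 0, "claw": 0.06}, {"dx": 0.0026, "dy": 0, "dz": 0.0032, "spin": 0, "claw": 0.06}, {"dx": 0.0038, "dy": 0, "dz": 0.0047, "spin": 0, "claw": 0.06}, {"dx": 0.0038, "dy": 0, "dz": 0.0047, "spin": 0, "claw": 0.06}, {"dx": 0.0038, "dy": 0, "dz": 0.0047, "spin": 0, "claw": 0.06}])

```text
time: 16.9
ee_pos: [0.5697, 0.0431, 0.1999]
tool_rot: [0.042, 0.942, -0.015, 0.333]
wrist_force: [-6.7, 0.8, -7.7]
opening: 0.0601
```

arm_command(targets=[{"dx": 0.0013, "dy": 0, "dz": 0.0016, "spin": 0, "claw": 0.06}, {"dx": 0.0026, "dy": 0, "dz": 0.0032, "spin": 0, "claw": 0.06}, {"dx": 0.0038, "dy": 0, "dz": 0.0047, "spin": 0, "claw": 0.06}, {"dx": 0.0038, "dy": 0, "dz": 0.0047, "spin": 0, "claw": 0.06}, {"dx": 0.0038, "dy": 0, "dz": 0.0047, "spin": 0, "claw": 0.06}])

```text
time: 17.32
ee_pos: [0.5698, 0.043, 0.1943]
tool_rot: [0.042, 0.942, -0.015, 0.334]
wrist_force: [-5.8, 0.6, -7.1]
opening: 0.06
```

arm_command(targets=[{"dx": 0.0013, "dy": 0, "dz": 0.0016, "spin": 0, "claw": 0.06}, {"dx": 0.0026, "dy": 0, "dz": 0.0032, "spin": 0, "claw": 0.06}, {"dx": 0.0038, "dy": 0, "dz": 0.0047, "spin": 0, "claw": 0.06}, {"dx": 0.0038, "dy": 0, "dz": 0.0047, "spin": 0, "claw": 0.06}, {"dx": 0.0038, "dy": 0, "dz": 0.0047, "spin": 0, "claw": 0.06}])

```text
time: 17.73
ee_pos: [0.5709, 0.0431, 0.1909]
tool_rot: [0.042, 0.941, -0.015, 0.336]
wrist_force: [-5.5, 0.9, -3.0]
opening: 0.0596
```

```bash
python3 - <<'E'
from h import *
w,s=wrist();im=w["color"][:,:,::-1].copy();cv2.imwrite("pics/w7.png",im)
M,p,s=tool();print(p,s["wrist_force"])
for t,l in((-.349,0),(-.349,.01)):
  print(t,l,"ring",proj(w,ring(t,l)+[-.0015,.0025,0]))
E
```

```text
[0.57090716 0.04310907 0.19097912] [-5.59516503  1.86126841 -1.74921526]
-0.349 0 ring [207.63403467 241.49778342]
-0.349 0.01 ring [204.85851802 260.36714473]
```

View pics/w7.png

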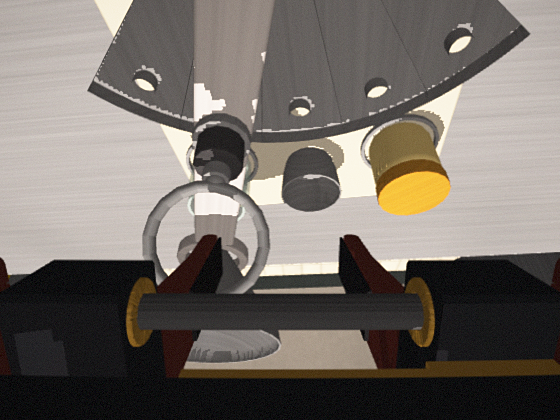

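The ring is at about (207,240), where it should be when home in the −1 hole, and the shaft is hidden again. I free the finger from the top bar (+x), then check and back out.

arm_command(targets=[{"dx": 0.002, "dy": 0.001, "dz": 0, "spin": 0, "claw": 0.06}, {"dx": 0.004, "dy": 0.002, "dz": 0, "spin": 0, "claw": 0.06}, {"dx": 0.007, "dy": 0.002, "dz": 0, "spin": 0, "claw": 0.06}, {"dx": 0.009, "dy": 0.002, "dz": 0, "spin": 0, "claw": 0.06}, {"dx": 0.009, "dy": 0.002, "dz": 0, "spin": 0, "claw": 0.06}])

```text
time: 18.2
ee_pos: [0.5633, 0.0463, 0.1829]
tool_rot: [0.041, 0.941, -0.015, 0.334]
wrist_force: [0.3, 0.2, 0.2]
opening: 0.0598
```

arm_command(targets=[{"dx": 0, "dy": 0, "dz": -0.012, "spin": 0, "claw": 0.06}, {"dx": 0, "dy": 0, "dz": -0.025, "spin": 0, "claw": 0.06}, {"dx": 0, "dy": 0, "dz": -0.045, "spin": 0, "claw": 0.06}, {"dx": 0, "dy": 0, "dz": -0.065, "spin": 0, "claw": 0.06}, {"dx": 0, "dy": 0, "dz": -0.09, "spin": 0, "claw": 0.06}])

```text
time: 18.62
ee_pos: [0.5062, 0.0512, 0.2518]
tool_rot: [0.042, 0.942, -0.015, 0.333]
wrist_force: [0.1, -0.4, -1.0]
opening: 0.0595
```

arm_command(targets=[{"dx": -0.018, "dy": 0, "dz": -0.024, "spin": 0, "claw": 0.06}, {"dx": -0.036, "dy": 0, "dz": -0.048, "spin": 0, "claw": 0.06}, {"dx": -0.054, "dy": 0, "dz": -0.072, "spin": 0, "claw": 0.06}, {"dx": -0.054, "dy": 0, "dz": -0.072, "spin": 0, "claw": 0.06}, {"dx": -0.054, "dy": 0, "dz": -0.072, "spin": 0, "claw": 0.06}])

```text
time: 19.03
ee_pos: [0.5038, 0.0517, 0.3451]
tool_rot: [0.042, 0.941, -0.014, 0.336]
wrist_force: [-0.2, 0.3, -0.4]
opening: 0.06
```

```bash
python3 - <<'E'
from h import *
w,s=wrist();im=w["color"][:,:,::-1].copy()
sc=manip.capture("scene")["color"][:,:,::-1]
o=np.zeros((400,800,3),np.uint8);o[:,:400]=im[:400,80:480];o[:,400:]=cv2.resize(sc[170:290,230:350],(400,400),interpolation=cv2.INTER_CUBIC)
cv2.imwrite("pics/w8.png",o)
M,p,s=tool();print(p,s["wrist_force"])
for t,l in((-.349,0),(-.349,.01),(-.32,0)):
  print(t,l,"ring",proj(w,ring(t,l)+[-.0015,.0025,0])-[80,0],"hole",proj(w,np.r_[piv+.13*np.array([np.cos(yaw+t),np.sin(yaw+t)]),.132])-[80,0])
E
```

```text
[0.50342381 0.05167725 0.34094888] [ 0.51897586  0.3757782  -0.06213215]
-0.349 0 ring [159.14327565 133.81821308] hole [162.9780919   84.00459427]
-0.349 0.01 ring [158.33331912 141.32069305] hole [162.9780919   84.00459427]
-0.32 0 ring [163.72166312 134.50131989] hole [166.76929829  84.65429491]
```

View pics/w8.png

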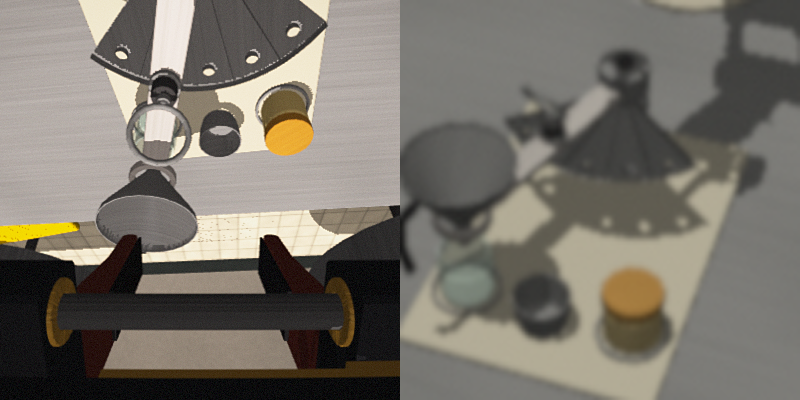

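The ring centre is at about (159,133). The projection for fully home in the −1 hole is (159,134), and a pin resting on the plate would give row 141. The funnel is over the open jar, nothing else has moved, and the robot is clear.

```bash
python3 -c "
from workcell import manip
print(manip.hand_in())"
```

```text
the job is handed in; nothing more can be done
None
```

The funnel is locked over the open, empty jar, one hole to the stand's −y side, and I handed the job in at about 19 s of the 48 s allowed.

**How it was done:**
- The moves have no tilt command, so I pushed repeatedly against the reach limit until the tool tilted 39°. That let one fingertip, with the jaws held open, pass through the ring without pinching it.
- I lifted the pin about 16 mm, swung the arm −20°, lowered the pin home, then freed the finger and backed out.
- The measured wrist force stayed at about 11 N or less throughout.

**Last checks:**
- **Pin:** the ring was at the position expected for fully home in the −1 hole, within about 1 pixel. A pin resting on the plate would have shown about 7 pixels off.
- **Other things:** the open jar and the lidded jar looked unmoved. I did not measure the lids or the bowl afterwards, but the arm never came near the bowl, and I did not locate the lids in the pictures.
- **Robot:** the gripper was clear, with the wrist force near zero.
- **Disagreement:** in the close wrist pictures the index plate's holes were about 10 pixels from where I projected them. I corrected for this when choosing the final swing angle.
- **Not tested:** I did not push on the arm to test the lock; it was judged from the pictures only.

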